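Set the analyser of a glass-strain polariscope to the red pin

ROBOT

A 6-joint arm with a two-finger parallel gripper is mounted at the origin on the work surface. World frame = base frame: x ahead of the robot, y to its left, z up, the work surface at z = 0. Lengths are in m, angles in degrees, forces in N, time in s.
With the tool pointing down it reaches from about 0.35 to 0.775 m from the base axis. Payload 7.3 kg.
Tool frame: the origin (TCP) lies at the very end of the fingers, on their centre line; the grasp point (between the pads) lies 19 mm behind it; z points along the fingers, x is the direction in which the jaws open and shut, and the axes are right-handed (so a half turn about z gives the same grasp; the last joint's range is limited). The gripper opens to 92 mm and grips with 3 to 60 N. Pads are 19 mm wide; open, the fingers measure 130 mm over their backs; the gripper's body (75 mm by 190 mm) begins 47 mm behind the grasp point.
Start: joints at [58.041, 19.595, 87.324, -0, 73.075, -8.365], TCP at [0.21, 0.481, 0.199] pointing down, gripper open.
Joint ranges: [-145.02, 145.02], [-44.19, 115.74], [2.07, 154.8], [-57.11, 237.11], [16.16, 152.29], [-177.93, 177.93]. Speed limits (degrees/s): [147.25, 147.25, 180, 180, 180, 180].

INTERFACE

Orientations are given as a 3x3 rotation matrix whose columns are the frame's x, y, z axes.
In Python, from cell import r gives the robot as it stands.
- The arm moves only by the shell command python3 -m inch 'ROWS' [OPENING] [FORCE]. ROWS is JSON, a list of rows, each a list of 4 numbers: the shift along the tool's x, y, z in units of 25 mm (1.0 is 25 mm), then the turn about the tool's z in units of 5 degrees (1.0 is 5 degrees). A call has 1 to 5 rows; each row is the pose to reach, as a shift and turn from the pose commanded when the call began, along the tool's axes at that moment; what a row does not reach only later rows make up. A row lasts 1/8 s, in which the tool goes at most 62.5 mm and 10.7 degrees, less where a joint would pass 70% of its speed; a pose out of reach is approached as far as the arm can. A call with a gripper value outside its range is refused whole. OPENING is the opening, from 0 (shut) to 1 (fully open), set as the call begins (- or left out, the last holds). The fingers move at their own pace and stop on an object; FORCE is the grip in N (left out, the last holds). Time passes only in rows, so rows that repeat a pose let the fingers close. It gives the time, the measured TCP pose, the force and the opening at its end, in the units of the state.
- r.get_obs(): the state, without advancing time (a new reading comes with each control period).
- r.camera(name): name is "scene" or "top"; returns a dict with "pixels" (384x512x3 uint8, red, green, blue), "z_map" (384x512 float32, m along the optical axis (not along the pixel's ray), 0 where there is no reading), "vertical_fov" (degrees; the focal length in pixels is half the picture's height over the tangent of half this angle, whatever the lens; pixels are square), "cx", "cy" (the principal point, pixels), "xyz" and "attitude" of the camera in the world. Camera axes: x right, y down, z forward; pixel columns grow to the right and rows downward; lengths in m; the calibration is good to about 2 mm. A picture is of the moment at which its call begins.
- r.sign_off(): hands the job in, once; it reports no verdict.
The state is a dict: "time_s": time; "joint_positions": joint angles; "dq": joint speeds; "tau": joint torques, N m; "tcp_pos": TCP position; "eef_rot": TCP orientation; "contact_force": force on the tool from outside, world axes, zero at the start; "wrist_torque": the same for the moment, N m; "finger_gap": finger opening in m.
Only numpy, scipy, OpenCV 4.12 (cv2) and the standard library are available. Lean on these libraries where they do the work, as an engineer would, in place of code of your own. Each camera call takes 0.05 s, during which the arm holds its last target. There are 200 camera calls.

TASK

Get the polariscope ready to check the glass vial standing in it: with a fingertip, gently push the yellow-ended quarter-wave slide fully home into the analyser head, and push the analyser's lever round until the ring's white index points at the red pin on the scale. Only push, do not grip or force anything; leave the vials and everything else on the bench where they stand, and finish clear of everything.

Things in the scene. Friction and masses are not known exactly. Their poses are not given: they have to be found in the camera images.
- polariscope: Bench polariscope, fixed. Origin: underside of its base, under the ring axis; +x away from the operator, z up. White lamp base: x -100..100, y -150..110, top z 60 mm, with a lit window (r 46, top z 62). Column (r 13) at y -118 mm, top z 174, holds the head: black ring housing on the axis, radius 80, z 128..160 mm, pale degree scale on top at z 162. Open between base and head.
- ring_axis (a point): Point on the vertical axis of the analyser ring, at the height of the lever's centre line (172 mm above the bench).
- analyser (a joint): Turn of the dark steel analyser ring (radius 56 mm, z 161..176 mm, on the housing), rad, positive anticlockwise from above. At 0 the lever points along the polariscope's -x, the index along +x; range -1.15..1.15, starts within 0.2 of 0. Friction about 0.2 N m (2 N at the lever), stays where it is left; no spring or clicks.
- lever (a point): Point on the lever's centre line, 105 mm from the ring axis. The lever is a level steel rod, 8 mm thick, running straight out from the ring at z 172 mm to a black ball (18 mm) centred 126 mm from the axis. Beyond 80 mm from the axis nothing is under it down to the base top (z 60 mm).
- index (a point): The point of the scale at which the ring's white index points: diametrically opposite the lever, 71 mm from the axis (the circle on which the pins stand), z 166 mm. The white index, 4 mm wide, ends 62.5 mm from the axis.
- pin_red: Red preset pin on the scale, fixed: round upright head, 12 mm wide, 6 mm high; origin: centre of its underside, 71 mm from the ring axis, z 162 mm. The index points at it when the ring's angle equals the pin's direction from the axis, measured from the polariscope's +x. Pins stand at -0.92, -0.50, 0.50 and 0.92 rad; which colour stands where changes.
- pin_green: Green preset pin, same size, not wanted now. Fixed.
- pin_blue: Blue preset pin, same size, not wanted now. Fixed.
- pin_yellow: Yellow preset pin, same size, not wanted now. Fixed.
- slide (a joint): Travel of the quarter-wave slide in m: 0 pulled right out, 0.030 fully home (hard stop). It moves level along the polariscope's -y, below the ring; friction about 1.5 N, no spring. Starts between 0 and 0.010.
- slide_face (a point): Middle of the outer (+y) face of the slide's yellow end block, the face to push, z 142 mm. The block is 30 mm along x, 10 along y, 28 high (z 128..156 mm), outside the housing on its +y side. Face at polariscope y = 120 mm when right out, 90 mm when home.
- vial_stage: Small clear stoppered glass vial, 22 mm across, 45 mm high, standing loose on the lit window under the analyser head (on the bench polariscope). Origin at the centre of its underside.
- vial_next: A second such vial, waiting loose on the far left corner of the base top.
- reagent_jar: White jar with a black cap, 64 mm across, 95 mm high, loose, on the bench to the right. Origin: centre of its underside.
- beaker: Clear glass beaker, 70 mm across, 95 mm high, loose, on the bench to the left. Origin: centre of its underside.
- ear_defenders: Red ear defenders with a black band lying on the bench to the right, loose; about 140 by 175 mm, 80 mm high. Origin: between the cups, on the bench.
- vial_tray: Steel tray, 160 by 110 mm, filled with vials, 50 mm high, loose, on the bench to the left. Origin: centre of its underside.
- spatula: Thin steel laboratory spatula, 220 mm long, lying loose on the bench at the left. Origin: at its middle, on the bench.

How it is judged (in metres and radians):
At the end, for the whole second after the job is handed in: The ring's index points at the red pin's head (within 5 mm along the scale, about 4 degrees) and the ring is at rest; the slide is home to within 3 mm; the vial under the head stands upright within 6 mm of its place, the second vial within 10 mm, everything else on the bench within 15 mm (horizontal distance between index and pin_red below 0.005 m and value of joint slide above 0.027 m and velocity of joint analyser between -0.02 and 0.02 rad/s and distance of vial_stage from where it was at the start of the episode below 0.006 m and angle between each of vial_stage, vial_next's own z axis and vertical below 0.1 rad and distance of vial_next from where it was at the start of the episode below 0.01 m and distance of each of reagent_jar, beaker, ear_defenders, vial_tray, spatula from where it was at the start of the episode below 0.015 m); the robot touches nothing.
It fails at once if the vial under the head was shoved, lifted or tipped (distance of vial_stage from where it was at the start of the episode above 0.006 m or angle between vial_stage's own z axis and vertical above 0.2 rad).
It fails at once if the waiting vial was shoved, lifted or tipped (distance of vial_next from where it was at the start of the episode above 0.01 m or angle between vial_next's own z axis and vertical above 0.2 rad).
It fails at once if a thing on the bench was moved or lifted (distance of any of reagent_jar, beaker, ear_defenders, vial_tray, spatula from where it was at the start of the episode above 0.015 m).
It fails at once if the polariscope was gripped or forced (more than 35 N) (contact force between any of the fingers, the arm and polariscope above 35 N).
It also fails if it takes over 45 s, if anything falls off the work surface, if the arm or the gripper's body presses on something with over 40 N, if the wrist force passes 120 N, or if a joint passes its speed limit or range.

## Working session

There is one attempt and no reset: what is moved stays moved. The work goes in short steps, Python scripts to look and compute and a shell command to move; the robot and the scene stay as the last step left them, time stands still between calls to the robot, and variables do not carry over. Pictures are saved under pics/ and viewed, about 8 in all and at most 12, crops included, and the job is handed in when it is done.

```bash
mkdir -p pics; ls; cat > h.py <<'E'
import numpy as np, cv2
from cell import r
def cam(n,save=None):
    c=r.camera(n)
    if save: cv2.imwrite('pics/'+save,c['pixels'][:,:,::-1])
    return c
def cloud(c):
    z=c['z_map']; f=192/np.tan(np.radians(c['vertical_fov'])/2)
    v,u=np.mgrid[:384,:512]
    p=np.stack([(u-c['cx'])/f*z,(v-c['cy'])/f*z,z],-1)
    w=p@np.array(c['attitude']).T+np.array(c['xyz'])
    w[z==0]=np.nan
    return w
def proj(c,P):
    f=192/np.tan(np.radians(c['vertical_fov'])/2)
    p=(np.array(P)-np.array(c['xyz']))@np.array(c['attitude'])
    return np.array([c['cx']+f*p[...,0]/p[...,2],c['cy']+f*p[...,1]/p[...,2]]).T
E
python3 - <<'E'
from h import *
a=cam('scene','s1.png');b=cam('top','t1.png')
for c in(a,b): print(c['xyz'],c['attitude'],c['vertical_fov'],c['cx'],c['cy'])
o=r.get_obs();print(o['time_s'],o['tcp_pos'],o['eef_rot'],o['finger_gap'])
im=np.hstack([a['pixels'],b['pixels']])[:,:,::-1]
np.savez('t1.npz',px=b['pixels'],w=cloud(b))
E
```

```text
pics
[ 1.12211447 -0.60303081  0.97507874] [[ 0.6980938   0.50151868 -0.51102256]
 [ 0.71587957 -0.50231377  0.48497145]
 [-0.01347143 -0.70438618 -0.70968911]] 53.95373007528555 258.0896963033177 189.81543819091354
[ 0.14873033 -0.02967343  1.6679141 ] [[-0.06372039 -0.97245847  0.22419689]
 [-0.99796239  0.06135224 -0.01752053]
 [ 0.00328301 -0.22485648 -0.97438636]] 42.67151226831306 255.43183455880796 191.42241539147602
0.1 [0.20989634 0.48078832 0.19862895] [[ 4.00238407e-01  9.16410763e-01 -7.28956048e-04]
 [ 9.16410069e-01 -4.00239017e-01 -1.14675181e-03]
 [-1.34265235e-03 -2.09048544e-04 -9.99999077e-01]] 0.09214765424439182
```

View pics/t1.png

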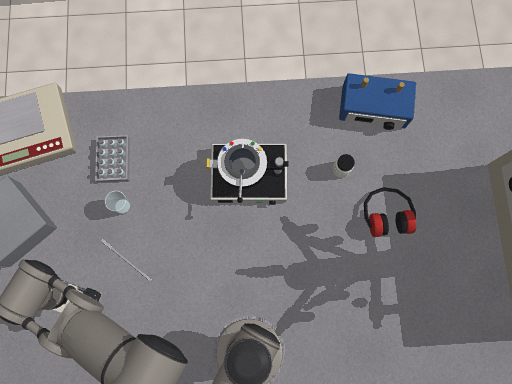

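View pics/s1.png

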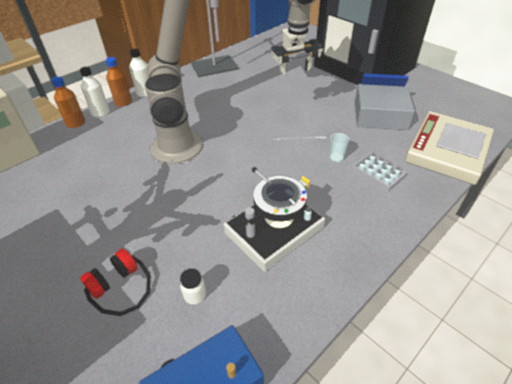

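The overview shows the polariscope at top-view (242,165). The yellow slide is at (209,163) on its left, the lever points down to (240,198), and red looks to be near (231,143). Next I'll fit the pose.

```bash
python3 - <<'E'
from h import *
d=np.load('t1.npz');px=d['px'];w=d['w']
c=px[125:215,195:300]
cv2.imwrite('pics/t1c.png',cv2.resize(c[:,:,::-1],None,fx=7,fy=6.6,interpolation=cv2.INTER_CUBIC))
hsv=cv2.cvtColor(px,cv2.COLOR_RGB2HSV);H,S,V=cv2.split(hsv)
v,u=np.mgrid[:384,:512];roi=(v>125)&(v<215)&(u>195)&(u<300)
for n,m in dict(red=((H<8)|(H>172)),yel=(H>18)&(H<34),green=(H>45)&(H<85),blue=(H>100)&(H<130)).items():
    m=(m&roi&(S>120)&(V>70)).astype(np.uint8)
    k,l,st,ce=cv2.connectedComponentsWithStats(m)
    for i in range(1,k):
        if st[i,4]>3: print(n,st[i,4],ce[i].round(1),np.nanmedian(w[l==i],0).round(4))
z=w[...,2]
m=roi&(z>.155)&(z<.167)&(S<60)&(V>150)
(cx,cy),rad=cv2.minEnclosingCircle(w[m][:,:2].astype(np.float32)); print('scale',cx,cy,rad,np.median(z[m]))
m=roi&(z>.05)&(z<.068); R=cv2.minAreaRect(w[m][:,:2].astype(np.float32)); print('base',R)
m=roi&(z>.166)&(z<.19); P=w[m]; print(len(P)); far=P[np.hypot(P[:,0]-cx,P[:,1]-cy)>.08]; print(far.round(3))
E
```

```text
red 9 [231.3 142.9] [0.6583 0.0112 0.1653]
yel 11 [259.5 148.6] [ 0.6335 -0.0797  0.165 ]
yel 31 [207.8 163.2] [0.5981 0.0891 0.1547]
green 8 [252.1 142.9] [ 0.6537 -0.0559  0.1666]
green 6 [258.5 201. ] [ 0.4898 -0.0672  0.0379]
blue 11 [224.1 148.4] [0.6428 0.0346 0.1641]
scale 0.5965922474861145 -0.03537115082144737 0.0936024859547615 0.16129106804243565
base ((0.5877576470375061, -0.03871552646160126), (0.2584192752838135, 0.20616519451141357), 86.08773040771484)
1015
[[ 0.664  0.011  0.169]
 [ 0.646  0.034  0.168]
 [ 0.643  0.038  0.166]
 [ 0.643  0.031  0.166]
 [ 0.638  0.035  0.17 ]
 [ 0.633  0.041  0.168]
 [ 0.626  0.045  0.169]
 [ 0.62   0.045  0.167]
 [ 0.601 -0.135  0.169]
 [ 0.599 -0.138  0.176]
 [ 0.595 -0.131  0.179]
 [ 0.597 -0.135  0.171]
 [ 0.597 -0.138  0.171]
 [ 0.597 -0.141  0.172]
 [ 0.596 -0.144  0.172]
 [ 0.594 -0.128  0.172]
 [ 0.592 -0.131  0.178]
 [ 0.592 -0.134  0.176]
 [ 0.593 -0.138  0.174]
 [ 0.593 -0.141  0.174]
 [ 0.594 -0.144  0.169]
 [ 0.593 -0.147  0.172]
 [ 0.591 -0.125  0.172]
 [ 0.592 -0.129  0.167]
 [ 0.592 -0.132  0.168]
 [ 0.591 -0.135  0.172]
[... 2013 characters left out ...]
77]
 [ 0.481 -0.011  0.173]
 [ 0.479 -0.004  0.171]
 [ 0.478 -0.007  0.173]
 [ 0.474 -0.001  0.176]
 [ 0.473 -0.004  0.18 ]
 [ 0.474 -0.007  0.175]
 [ 0.473 -0.011  0.181]
 [ 0.472  0.002  0.174]
 [ 0.47  -0.001  0.181]
 [ 0.47  -0.004  0.18 ]
 [ 0.471 -0.007  0.175]
 [ 0.47  -0.01   0.179]
 [ 0.47  -0.013  0.179]
 [ 0.468  0.002  0.177]
 [ 0.468 -0.001  0.177]
 [ 0.467 -0.004  0.178]
 [ 0.467 -0.007  0.181]
 [ 0.466 -0.01   0.182]
 [ 0.467 -0.013  0.179]
 [ 0.466  0.003  0.171]
 [ 0.464 -0.001  0.181]
 [ 0.464 -0.004  0.182]
 [ 0.465 -0.007  0.174]
 [ 0.464 -0.01   0.177]
 [ 0.464 -0.013  0.176]
 [ 0.463 -0.     0.169]
 [ 0.461 -0.004  0.178]
 [ 0.461 -0.007  0.177]
 [ 0.461 -0.01   0.177]]
```

View pics/t1c.png

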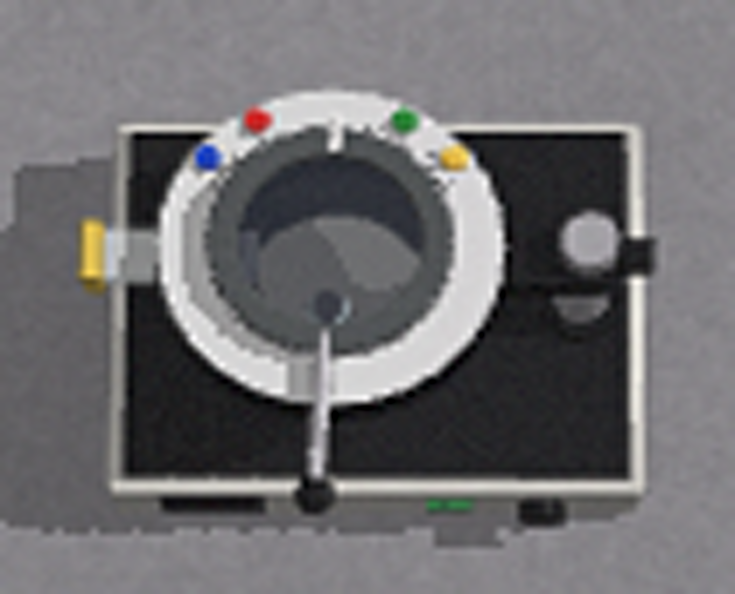

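Red (231,143) is one place left of the index, so it is at +0.50. Blue is at +0.92, green at -0.50 and yellow at -0.92. The lever must go toward -y. I'll fit the centre and yaw from the pins.

```bash
cat > fit.py <<'E'
from h import *
from scipy.optimize import least_squares
def pol(c):  # fit pose from pin pixels
    px=c['pixels'];H,S,V=cv2.split(cv2.cvtColor(px,cv2.COLOR_RGB2HSV)); w=cloud(c)
    hi=(abs(w[...,0]-.6)<.13)&(abs(w[...,1]+.035)<.1)&(abs(w[...,2]-.166)<.012)&(S>110)&(V>60)
    A=dict(red=.5,blue=.92,green=-.5,yel=-.92)
    M=dict(red=((H<8)|(H>172)),yel=(H>18)&(H<34),green=(H>45)&(H<85),blue=(H>100)&(H<130))
    uv=[];an=[]
    for n in A:
        k,l,st,ce=cv2.connectedComponentsWithStats((M[n]&hi).astype(np.uint8))
        if k<2: continue
        i=1+np.argmax(st[1:,4]); uv.append(ce[i]); an.append(A[n])
    uv=np.array(uv);an=np.array(an)
    f=lambda q:(proj(c,np.stack([q[0]+.071*np.cos(an+q[2]),q[1]+.071*np.sin(an+q[2]),0*an+.165],-1))-uv).ravel()
    s=least_squares(f,[.595,-.035,0]); return s.x,s.fun.round(2)
E
python3 - <<'E'
from fit import *
for n in('top','scene'):
    c=cam(n); q,res=pol(c); print(n,q.round(4),res)
    w=cloud(c);R=np.array([[np.cos(q[2]),-np.sin(q[2])],[np.sin(q[2]),np.cos(q[2])]])
    P=w.reshape(-1,3).copy();P[:,:2]=(P[:,:2]-q[:2])@R
    m=(P[:,2]>.164)&(P[:,2]<.185)&(P[:,0]<-.085)&(P[:,0]>-.14)&(abs(P[:,1])<.05)
    print('lever ang',m.sum(),np.median(np.arctan2(-P[m,1],-P[m,0])),P[m].mean(0))
    H=cv2.cvtColor(c['pixels'],cv2.COLOR_RGB2HSV).reshape(-1,3)
    y=(H[:,0]>15)&(H[:,0]<34)&(H[:,1]>120)&(P[:,1]>.07)&(P[:,1]<.15)&(P[:,2]>.1)
    print('slide',y.sum(),P[y].min(0).round(3),P[y].max(0).round(3))
print(r.get_obs()['time_s'])
E
```

```text
top [ 0.5951 -0.0189 -0.0696] [-0.1   0.01 -0.    0.03  0.28 -0.03 -0.18 -0.01]
lever ang 57 -0.03155974959042952 [-0.11386205  0.00394335  0.17532612]
slide 30 [-0.017  0.104  0.137] [0.014 0.114 0.162]
scene [ 0.5943 -0.0136 -0.0663] [-0.06  0.02 -0.02  0.09  0.13 -0.11 -0.06  0.  ]
lever ang 42 -0.038148177906444966 [-0.11180733  0.00441031  0.17651942]
slide 94 [-1.703  0.072  0.133] [0.018 0.145 0.275]
0.2
```

```bash
python3 -m inch '[[-0.8,2.5,0,0],[-1.6,5,0,0],[-2.4,7.5,0,0],[-3.1,9.5,0,0],[-3.4,10.5,0,0]]' 0 10 && python3 -m inch '[[-0.7,2,0,0],[-1.4,4.5,0,0],[-2.2,7,0,0],[-2.8,9,0,0],[-3.0,9.5,0,0]]' && python3 -m inch '[[0,0,0,-1],[0,0,0,-2],[0,0,0,-3],[0,0,0,-4],[0,0,0,-4]]'
```

```text
time_s: 0.82
tcp_pos: [0.4187, 0.2957, 0.1991]
eef_rot: [[0.403, 0.915, 0.0], [0.915, -0.403, -0.0], [-0.0, 0.0, -1.0]]
contact_force: [0.3, -0.6, -0.6]
finger_gap: 0.0462
time_s: 1.45
tcp_pos: [0.6061, 0.1315, 0.1981]
eef_rot: [[0.404, 0.915, -0.001], [0.915, -0.404, -0.0], [-0.001, -0.0, -1.0]]
contact_force: [-0.3, -0.1, -0.2]
finger_gap: 0.0007
time_s: 2.08
tcp_pos: [0.6036, 0.1352, 0.1992]
eef_rot: [[0.063, 0.998, -0.001], [0.998, -0.063, 0.0], [0.0, -0.001, -1.0]]
contact_force: [-0.8, 0.2, -0.4]
finger_gap: 0.0
```

```bash
python3 -m inch '[[0.2,0,0.7,0],[0.2,0,1.5,0],[0.2,0,2.2,0],[0.2,0,2.6,0],[0.2,0,2.6,0]]' && python3 - <<'E'
from h import *
c=cam('scene');cv2.imwrite('pics/s2.png',cv2.resize(c['pixels'][130:250,220:360,::-1],None,fx=5,fy=5,interpolation=cv2.INTER_CUBIC))
E
```

```text
time_s: 2.7
tcp_pos: [0.6041, 0.1396, 0.1337]
eef_rot: [[0.063, 0.998, -0.001], [0.998, -0.063, 0.0], [-0.0, -0.001, -1.0]]
contact_force: [0.1, -0.6, -0.5]
finger_gap: 0.0004
```

View pics/s2.png

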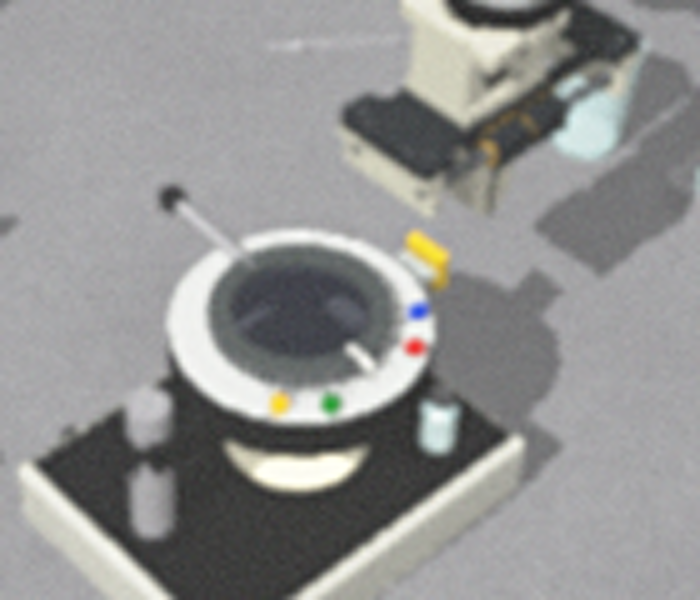

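The fingertip (490,205 in the crop) is lined up with the yellow block (428,258) along the slide axis, with a clear gap. I'll push in small steps and watch the force.

```bash
python3 -m inch '[[-0.25,0,0,0],[-0.5,0,0,0],[-0.75,0,0,0],[-1,0,0,0],[-1,0,0,0]]' && python3 -m inch '[[-0.1,0,0,0],[-0.2,0,0,0],[-0.3,0,0,0],[-0.4,0,0,0],[-0.4,0,0,0]]' && python3 -m inch '[[-0.1,0,0,0],[-0.2,0,0,0],[-0.2,0,0,0]]'
```

```text
time_s: 3.38
tcp_pos: [0.6031, 0.1138, 0.1343]
eef_rot: [[0.064, 0.998, 0.0], [0.998, -0.064, 0.0], [0.0, 0.0, -1.0]]
contact_force: [-0.8, -0.6, 0.1]
finger_gap: 0.0006
time_s: 4.0
tcp_pos: [0.6024, 0.1042, 0.1342]
eef_rot: [[0.063, 0.998, 0.0], [0.998, -0.063, 0.0], [0.0, 0.0, -1.0]]
contact_force: [-0.5, -0.1, -0.6]
finger_gap: 0.0009
time_s: 4.38
tcp_pos: [0.6021, 0.0992, 0.1342]
eef_rot: [[0.063, 0.998, 0.0], [0.998, -0.063, 0.0], [0.0, 0.0, -1.0]]
contact_force: [0.5, -0.2, 0.3]
finger_gap: 0.0003
```

```bash
python3 -m inch '[[-0.1,0,0,0],[-0.2,0,0,0],[-0.2,0,0,0]]' && python3 -m inch '[[-0.1,0,0,0],[-0.2,0,0,0],[-0.2,0,0,0]]' && python3 - <<'E'
from h import *
c=cam('scene');cv2.imwrite('pics/s3.png',cv2.resize(c['pixels'][150:220,260:350,::-1],None,fx=8,fy=8,interpolation=cv2.INTER_CUBIC))
E
```

```text
time_s: 4.75
tcp_pos: [0.6018, 0.0942, 0.1342]
eef_rot: [[0.063, 0.998, 0.0], [0.998, -0.063, 0.0], [0.0, 0.0, -1.0]]
contact_force: [-0.7, -0.8, 0.8]
finger_gap: 0.0007
time_s: 5.12
tcp_pos: [0.6015, 0.0892, 0.1342]
eef_rot: [[0.063, 0.998, 0.0], [0.998, -0.063, 0.0], [0.0, 0.0, -1.0]]
contact_force: [0.2, -0.3, -0.8]
finger_gap: 0.0004
```

View pics/s3.png

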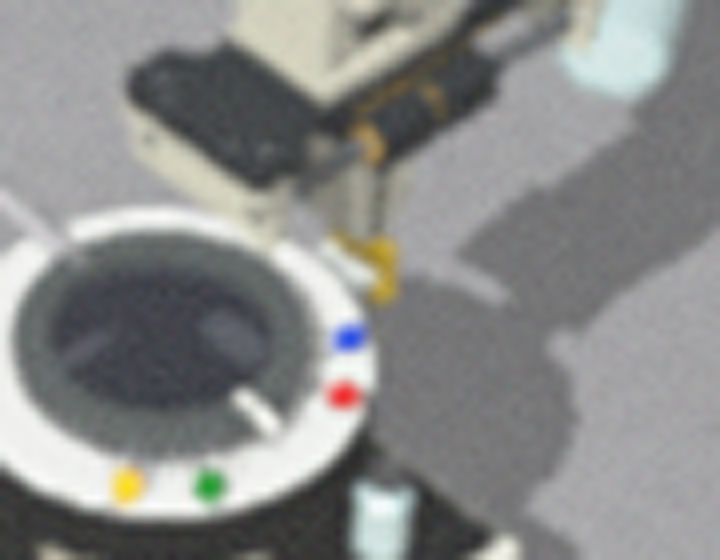

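The finger now stands right behind the yellow block (385,260) and is about to touch it. I'll carry on.

```bash
python3 -m inch '[[-0.1,0,0,0],[-0.2,0,0,0],[-0.2,0,0,0]]' && python3 -m inch '[[-0.1,0,0,0],[-0.2,0,0,0],[-0.2,0,0,0]]'  && python3 -m inch '[[-0.1,0,0,0],[-0.2,0,0,0],[-0.2,0,0,0]]'
```

```text
time_s: 5.55
tcp_pos: [0.6012, 0.0843, 0.1342]
eef_rot: [[0.063, 0.998, 0.0], [0.998, -0.063, 0.0], [0.0, 0.0, -1.0]]
contact_force: [0.7, -0.3, 0.1]
finger_gap: 0.0003
time_s: 5.92
tcp_pos: [0.6008, 0.0793, 0.1342]
eef_rot: [[0.063, 0.998, 0.0], [0.998, -0.063, 0.0], [0.0, 0.0, -1.0]]
contact_force: [-0.5, 0.4, -0.2]
finger_gap: 0.0003
time_s: 6.3
tcp_pos: [0.6005, 0.0743, 0.1342]
eef_rot: [[0.063, 0.998, 0.0], [0.998, -0.063, 0.0], [0.0, 0.0, -1.0]]
contact_force: [0.8, -0.4, 0.4]
finger_gap: 0.0006
```

```bash
python3 - <<'E'
from h import *
c=cam('scene');cv2.imwrite('pics/s4.png',cv2.resize(c['pixels'][150:220,260:350,::-1],None,fx=8,fy=8,interpolation=cv2.INTER_CUBIC))
# predicted yellow block inner top edge / outer edge for travel values
q=np.array([.5947,-.0165,-.068]);ex=np.array([np.cos(q[2]),np.sin(q[2])]);ey=np.array([-ex[1],ex[0]])
for y in(.12,.11,.1,.09):
    P=[np.r_[q[:2]+s*.015*ex+y*ey,.156] for s in(-1,1)]
    print(y,((proj(c,P)-[260,150])*8).round(0).tolist())
E
```

```text
0.12 [[349.0, 202.0], [403.0, 241.0]]
0.11 [[331.0, 213.0], [385.0, 253.0]]
0.1 [[313.0, 225.0], [367.0, 265.0]]
0.09 [[295.0, 236.0], [349.0, 277.0]]
```

View pics/s4.png

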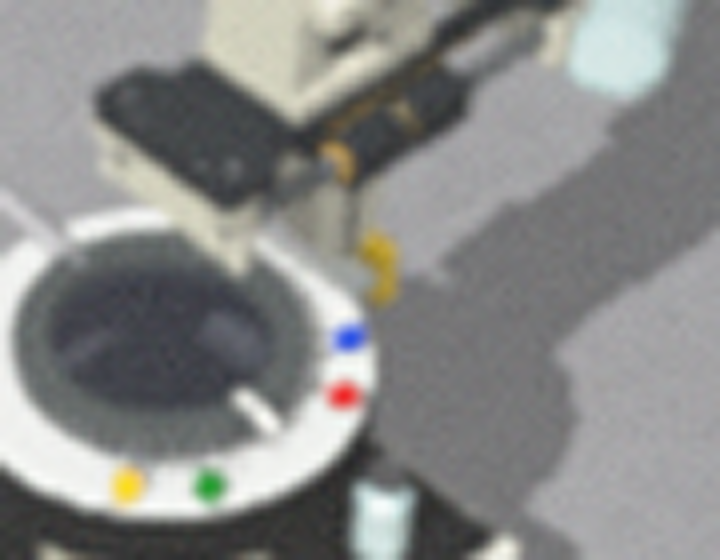

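```bash
python3 - <<'E'
from h import *
o=r.get_obs();T=np.array(o['tcp_pos']);R=np.array(o['eef_rot']);print(T,o['contact_force'])
for n in('scene','top'):
    c=cam(n);w=cloud(c)
    print(n,proj(c,[T,T-[0,0,-.03],T+[0,.02,0]]).round(1).tolist())
    H=cv2.cvtColor(c['pixels'],cv2.COLOR_RGB2HSV)
    y=(H[...,0]>15)&(H[...,0]<34)&(H[...,1]>120)&(w[...,1]>.03)&(w[...,1]<.14)&(w[...,2]>.1)&(w[...,2]<.17)&(abs(w[...,0]-.6)<.05)
    print('yellow',y.sum(),w[y].min(0).round(3),w[y].max(0).round(3),np.median(w[y],0).round(3))
    L=(w-T)@R; m=(abs(L[...,0])<.06)&(abs(L[...,1])<.03)&(L[...,2]>-.06)&(L[...,2]<.03)
    vv,uu=np.where(m); 
    for i in range(0,len(vv),max(1,len(vv)//25)): print((uu[i],vv[i]),(L[vv[i],uu[i]]*1000).round(0),c['pixels'][vv[i],uu[i]])
    if n=='top': cv2.imwrite('pics/t4.png',cv2.resize(c['pixels'][125:215,195:300,::-1],None,fx=7,fy=6.6,interpolation=cv2.INTER_CUBIC))
E
```

```text
[0.60052629 0.07443532 0.13421785] [-0.21352146  0.0759567  -0.178842  ]
scene [[299.9, 186.8], [300.6, 179.9], [304.1, 183.6]]
yellow 18 [0.603 0.09  0.132] [0.619 0.096 0.159] [0.614 0.092 0.15 ]
(np.int64(308), np.int64(172)) [ 18.  11. -60.] [158 157 155]
(np.int64(306), np.int64(175)) [ 12.  10. -50.] [160 158 146]
(np.int64(307), np.int64(176)) [ 19.   8. -40.] [161 162 155]
(np.int64(306), np.int64(177)) [ 10.  12. -45.] [159 159 147]
(np.int64(305), np.int64(178)) [  7.  11. -41.] [153 151 129]
(np.int64(305), np.int64(179)) [  8.  10. -36.] [166 155 122]
(np.int64(296), np.int64(180)) [-10. -10. -28.] [167 168 167]
(np.int64(309), np.int64(180)) [ 24.  14. -25.] [173 162 132]
(np.int64(296), np.int64(181)) [-12.  -8. -27.] [184 184 183]
(np.int64(307), np.int64(181)) [ 20.   9. -19.] [182 155  44]
(np.int64(293), np.int64(182)) [-34.   1. -43.] [171 174 172]
(np.int64(304), np.int64(182)) [ 15.   2. -13.] [150 145 125]
(np.int64(286), np.int64(183)) [-48. -15. -36.] [ 97 104 105]
(np.int64(298), np.int64(183)) [-14.   3. -28.] [195 196 194]
(np.int64(309), np.int64(183)) [ 2
[... 334 characters left out ...]
p.int64(295), np.int64(186)) [-41.  16. -42.] [105 109 107]
(np.int64(306), np.int64(186)) [21.  7.  5.] [148 137  97]
(np.int64(294), np.int64(187)) [-46.  17. -42.] [ 96 104 102]
(np.int64(287), np.int64(188)) [-59.   1. -34.] [71 75 80]
(np.int64(298), np.int64(188)) [-41.  29. -43.] [155 155 153]
(np.int64(294), np.int64(189)) [-52.  23. -42.] [ 99 101 102]
(np.int64(294), np.int64(190)) [-54.  25. -41.] [ 97 102 101]
top [[213.0, 164.3], [212.2, 161.6], [206.8, 164.6]]Traceback (most recent call last):
  File "<stdin>", line 8, in <module>
    return umr_minimum(a, axis, None, out, keepdims, initial, where)
ValueError: zero-size array to reduction operation minimum which has no identity
```

```bash
python3 - <<'E'
from h import *
a=cam('scene');b=cam('top')
A=cv2.resize(a['pixels'][165:200,280:325,::-1],None,fx=9,fy=9,interpolation=cv2.INTER_CUBIC)
B=cv2.resize(b['pixels'][140:175,195:240,::-1],None,fx=9,fy=9,interpolation=cv2.INTER_CUBIC)
cv2.imwrite('pics/st5.png',np.hstack([B,A[:315,:390]]))
w=cloud(a);print('scene depth z/y along rows')
for v in range(176,190,2): print(v,[tuple((w[v,u]*1000).round(0).astype(int)) for u in range(298,312,2)])
w=cloud(b);print('top')
for v in range(156,170,2): print(v,[tuple((w[v,u]*1000).round(0).astype(int)) for u in range(202,216,2)])
E
```

```text
scene depth z/y along rows
176 [(np.int64(601), np.int64(60), np.int64(191)), (np.int64(610), np.int64(58), np.int64(198)), (np.int64(611), np.int64(66), np.int64(193)), (np.int64(611), np.int64(77), np.int64(186)), (np.int64(611), np.int64(87), np.int64(179)), (np.int64(503), np.int64(244), np.int64(4)), (np.int64(509), np.int64(249), np.int64(4))]
178 [(np.int64(602), np.int64(60), np.int64(183)), (np.int64(610), np.int64(59), np.int64(189)), (np.int64(611), np.int64(66), np.int64(185)), (np.int64(609), np.int64(79), np.int64(175)), (np.int64(612), np.int64(85), np.int64(173)), (np.int64(510), np.int64(237), np.int64(3)), (np.int64(514), np.int64(244), np.int64(1))]
180 [(np.int64(489), np.int64(204), np.int64(1)), (np.int64(609), np.int64(61), np.int64(179)), (np.int64(613), np.int64(66), np.int64(178)), (np.int64(610), np.int64(80), np.int64(167)), (np.int64(609), np.int64(91), np.int64(158)), (np.int64(613), np.int64(96), np.int64(158)), (np.int64(521), np.int64(234), np.int64(2))]
182 [(np.int64(600), np.int64(63), np.int64(162)), (np.int64(592), np.int64(84), np.int64(143)), (
[... 2796 characters left out ...]
 (np.int64(473), np.int64(42), np.int64(569))]
166 [(np.int64(466), np.int64(69), np.int64(581)), (np.int64(468), np.int64(65), np.int64(575)), (np.int64(467), np.int64(61), np.int64(576)), (np.int64(467), np.int64(56), np.int64(577)), (np.int64(467), np.int64(52), np.int64(574)), (np.int64(467), np.int64(47), np.int64(574)), (np.int64(469), np.int64(43), np.int64(566))]
168 [(np.int64(462), np.int64(70), np.int64(581)), (np.int64(461), np.int64(65), np.int64(582)), (np.int64(462), np.int64(61), np.int64(577)), (np.int64(462), np.int64(56), np.int64(577)), (np.int64(462), np.int64(52), np.int64(577)), (np.int64(462), np.int64(47), np.int64(573)), (np.int64(463), np.int64(43), np.int64(570))]
```

View pics/st5.png

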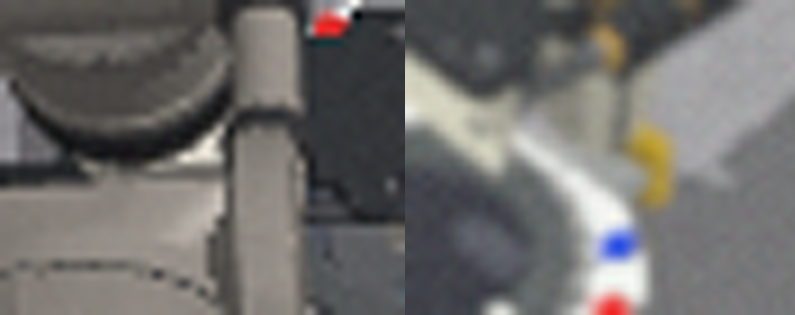

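The finger tip (st5 right, ~(590,150)) is riding above the slide. The depth puts its lower end near z 0.16, not 0.134, and the block hasn't moved. I'll back out, turn the gripper so its narrow side faces the head, and measure where the tip really ends.

```bash
python3 -m inch '[[0.2,0,-0.2,0],[1,0,-0.2,0],[2,0,-0.2,0],[3,0,-0.2,0],[3.2,0,-0.2,0]]' && python3 -m inch '[[0,0,0,-2],[0,0,0,-4],[0,0,0,-6],[0,0,0,-8],[0,0,0,-10]]' && python3 -m inch '[[0,0,0,-2],[0,0,0,-4],[0,0,0,-6],[0,0,0,-8],[0,0,0,-8]]' && python3 - <<'E'
from h import *
o=r.get_obs();T=np.array(o['tcp_pos']);R=np.array(o['eef_rot']);print(T,R.round(3),o['joint_positions'])
a=cam('scene');w=cloud(a)
L=(w-T); m=(abs(L[...,0])<.05)&(abs(L[...,1])<.04)&(abs(L[...,2])<.1)
for v in np.unique(np.where(m)[0]):
    P=(w[v][m[v]]*1000); print(v,m[v].sum(),P.min(0).round(0),P.max(0).round(0))
print(proj(a,[T]))
A=cv2.resize(a['pixels'][150:200,275:345,::-1],None,fx=10,fy=10,interpolation=cv2.INTER_CUBIC);cv2.imwrite('pics/s6.png',A)
E
```

```text
time_s: 7.18
tcp_pos: [0.6053, 0.1569, 0.1392]
eef_rot: [[0.06, 0.998, 0.0], [0.998, -0.06, 0.001], [0.001, 0.0, -1.0]]
contact_force: [-0.9, -0.5, 0.9]
finger_gap: 0.0003
time_s: 7.8
tcp_pos: [0.6055, 0.1542, 0.1393]
eef_rot: [[-0.728, 0.685, 0.0], [0.685, 0.728, -0.0], [-0.0, -0.0, -1.0]]
contact_force: [0.6, -0.9, 0.8]
finger_gap: 0.0005
time_s: 8.43
tcp_pos: [0.6055, 0.1542, 0.1393]
eef_rot: [[-0.998, 0.064, 0.0], [0.064, 0.998, -0.0], [-0.0, -0.0, -1.0]]
contact_force: [0.4, 0.3, 0.2]
finger_gap: 0.0006
[0.60550033 0.15423006 0.13925683] [[-0.998  0.064  0.   ]
 [ 0.064  0.998 -0.   ]
 [-0.    -0.    -1.   ]] [ 7.26891619e+00  3.28244137e+01  7.54922029e+01 -3.71515220e-03
  7.16833180e+01 -1.69037874e+02]
151 1 [577. 124. 237.] [577. 124. 237.]
153 1 [591. 121. 239.] [591. 121. 239.]
154 1 [598. 122. 239.] [598. 122. 239.]
155 1 [635. 153. 238.] [635. 153. 238.]
156 4 [589. 147. 211.] [636. 158. 237.]
157 5 [590. 123. 208.] [635. 154. 236.]
158 4 [590. 145. 203.] [602. 148. 211.]
159 8 [590. 127. 199.] [633. 149. 237.]
160 12 [589. 143. 193.] [625. 156. 217.]
161 13 [591. 144. 192.] [624. 164. 212.]
162 13 [592. 144. 189.] [625. 166. 207.]
163 13 [588. 144. 182.] [625. 163. 205.]
164 12 [593. 143. 180.] [624. 161. 200.]
165 12 [593. 144. 176.] [623. 163. 195.]
166 10 [599. 143. 177.] [622. 159. 190.]
167 8 [597. 143. 170.] [621. 150. 186.]
168 6 [602. 145. 170.] [622. 146. 182.]
169 1 [612. 144. 173.] [612. 144. 173.]
[[317.45988733 174.18663634]]
```

View pics/s6.png

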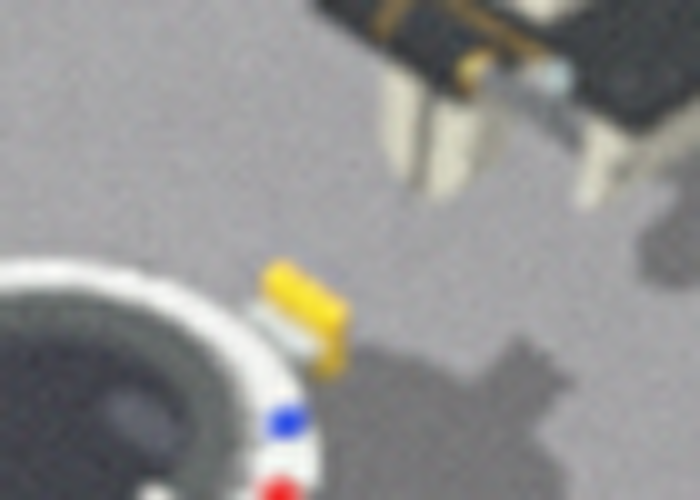

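The fingertips end at z≈0.169 with the TCP reported at 0.139, so the true tip is about 29 mm higher than reported. The x and y values agree. I'll go down 35 mm and push along tool -y.

```bash
python3 -m inch '[[0,0,0.5,0],[0,0,1,0],[0,0,1.4,0],[0,0,1.4,0]]' && python3 -m inch '[[0,-0.3,0,0],[0,-0.6,0,0],[0,-0.9,0,0],[0,-1.2,0,0],[0,-1.3,0,0]]' && python3 -m inch '[[0,-0.1,0,0],[0,-0.2,0,0],[0,-0.3,0,0],[0,-0.4,0,0],[0,-0.5,0,0]]' && python3 -m inch '[[0,-0.1,0,0],[0,-0.2,0,0],[0,-0.3,0,0],[0,-0.4,0,0]]'
```

```text
time_s: 8.98
tcp_pos: [0.6048, 0.1542, 0.1028]
eef_rot: [[-0.998, 0.063, -0.003], [0.063, 0.998, -0.0], [0.002, -0.0, -1.0]]
contact_force: [-0.2, 0.0, -0.6]
finger_gap: 0.0004
time_s: 9.6
tcp_pos: [0.6035, 0.1212, 0.1044]
eef_rot: [[-0.998, 0.063, 0.0], [0.063, 0.998, 0.0], [-0.0, 0.0, -1.0]]
contact_force: [0.0, 0.1, -0.2]
finger_gap: 0.0005
time_s: 10.22
tcp_pos: [0.6027, 0.1096, 0.1042]
eef_rot: [[-0.998, 0.063, 0.0], [0.063, 0.998, 0.001], [-0.0, 0.001, -1.0]]
contact_force: [-0.4, 2.2, 0.1]
finger_gap: 0.0003
time_s: 10.72
tcp_pos: [0.602, 0.0993, 0.1042]
eef_rot: [[-0.998, 0.063, -0.0], [0.063, 0.998, 0.0], [0.0, 0.0, -1.0]]
contact_force: [-0.2, 1.6, 1.0]
finger_gap: 0.0002
```

Contact, about 2 N, so the slide is moving.

```bash
python3 -m inch '[[0,-0.1,0,0],[0,-0.2,0,0],[0,-0.3,0,0],[0,-0.4,0,0]]' && python3 -m inch '[[0,-0.05,0,0],[0,-0.1,0,0],[0,-0.15,0,0]]' && python3 -m inch '[[0,-0.05,0,0],[0,-0.1,0,0]]'
```

```text
time_s: 11.22
tcp_pos: [0.6014, 0.0893, 0.1042]
eef_rot: [[-0.998, 0.063, -0.0], [0.063, 0.998, 0.0], [0.0, 0.0, -1.0]]
contact_force: [-0.7, 2.1, -0.4]
finger_gap: 0.0007
time_s: 11.6
tcp_pos: [0.6012, 0.0857, 0.1042]
eef_rot: [[-0.998, 0.063, -0.0], [0.063, 0.998, 0.0], [0.0, 0.0, -1.0]]
contact_force: [-1.1, 1.9, -0.0]
finger_gap: 0.0001
time_s: 11.85
tcp_pos: [0.6012, 0.0856, 0.1043]
eef_rot: [[-0.998, 0.063, 0.001], [0.063, 0.998, 0.004], [-0.0, 0.004, -1.0]]
contact_force: [0.2, 13.7, 0.1]
finger_gap: 0.0004
```

The slide stopped hard at about 14 N, with the face at y≈0.076 as predicted for home. Next I'll retract, rise and turn for the lever.

```bash
python3 -m inch '[[0,0.3,0,0],[0,1,0,0],[0,2,0,0],[0,2,-1,0],[0,2,-2,0]]' && python3 -m inch '[[0,0,-0.9,2],[0,0,-0.9,4],[0,0,-0.9,6],[0,0,-0.9,8],[0,0,-0.9,10]]' && python3 -m inch '[[0,0,0,2],[0,0,0,2]]' && python3 - <<'E'
from fit import *
c=cam('scene');w=cloud(c);print(pol(c))
A=cv2.resize(c['pixels'][150:230,235:345,::-1],None,fx=7,fy=7,interpolation=cv2.INTER_CUBIC);cv2.imwrite('pics/s7.png',A)
o=r.get_obs();R=np.array(o['eef_rot']);T=np.array(o['tcp_pos'])
for g in([.498,.043],[.4913,-.0362]): print((R.T@np.array([g[0]-T[0],g[1]-T[1],0])/.025).round(2))
E
```

```text
time_s: 12.48
tcp_pos: [0.604, 0.1342, 0.1545]
eef_rot: [[-0.998, 0.062, -0.001], [0.062, 0.998, -0.0], [0.001, -0.001, -1.0]]
contact_force: [-0.7, -0.0, -0.8]
finger_gap: 0.0008
time_s: 13.1
tcp_pos: [0.6043, 0.1338, 0.1767]
eef_rot: [[-0.589, 0.808, 0.0], [0.808, 0.589, -0.0], [-0.0, -0.0, -1.0]]
contact_force: [0.4, -1.4, -0.0]
finger_gap: 0.0006
time_s: 13.35
tcp_pos: [0.6042, 0.1337, 0.1767]
eef_rot: [[-0.447, 0.895, 0.0], [0.895, 0.447, -0.0], [-0.0, 0.0, -1.0]]
contact_force: [0.4, 0.4, 0.2]
finger_gap: 0.0007
(array([ 0.59444498, -0.01311722, -0.0668548 ]), array([ 0.08, -0.03, -0.14,  0.17, -0.03, -0.06,  0.08, -0.06]))
[-1.33 -5.42  0.  ]
[-4.05 -7.08  0.  ]
```

View pics/s7.png

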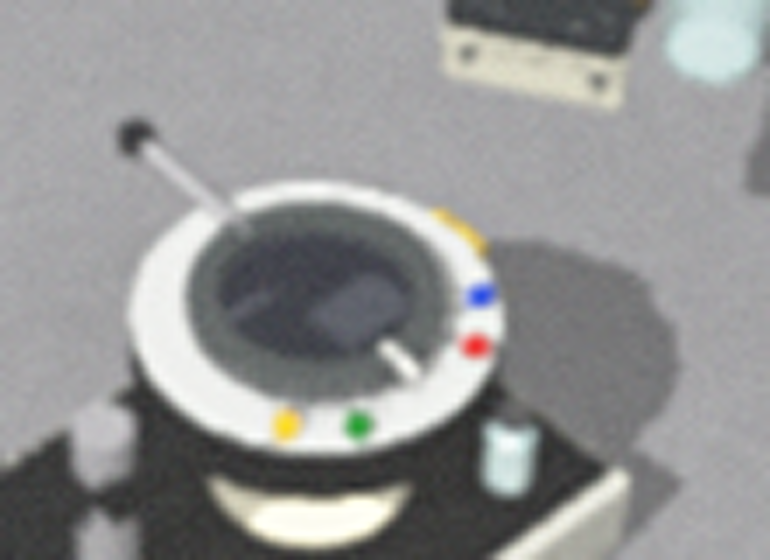

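The slide is home: only a thin yellow edge shows at (460,230). Now I'll go to the lever's +y side and down.

```bash
python3 -m inch '[[-0.5,-2,0,0],[-1,-4,0,0],[-1.3,-5.4,0,0],[-1.3,-5.4,0,0],[-1.3,-5.4,0,0]]' && python3 -m inch '[[0,0,1,0],[0,0,2.1,0],[0,0,2.1,0]]' && python3 -m inch '[[-0.4,-0.25,0,0],[-0.8,-0.5,0,0],[-1.1,-0.67,0,0],[-1.3,-0.8,0,0],[-1.5,-0.92,0,0]]'
```

```text
time_s: 14.02
tcp_pos: [0.4986, 0.0443, 0.1771]
eef_rot: [[-0.446, 0.895, 0.001], [0.895, 0.446, 0.0], [-0.001, 0.001, -1.0]]
contact_force: [1.1, 0.1, 0.1]
finger_gap: 0.0003
time_s: 14.4
tcp_pos: [0.4971, 0.0447, 0.1225]
eef_rot: [[-0.446, 0.895, -0.004], [0.895, 0.446, 0.0], [0.002, -0.003, -1.0]]
contact_force: [0.8, -0.4, 1.4]
finger_gap: 0.0004
time_s: 15.02
tcp_pos: [0.4942, -0.0002, 0.1246]
eef_rot: [[-0.444, 0.896, 0.001], [0.896, 0.444, 0.0], [-0.0, 0.001, -1.0]]
contact_force: [1.7, 1.9, 1.4]
finger_gap: 0.0005
```

```bash
python3 -m inch '[[-0.2,-0.12,0,0],[-0.4,-0.24,0,0],[-0.6,-0.37,0,0],[-0.8,-0.49,0,0],[-1,-0.61,0,0]]' && cat > ang.py <<'E'
from fit import *
c=cam('scene');q,_=pol(c);w=cloud(c)
# white index: brightest point between ring and scale: project candidates, sample brightness on r 48..60
g=c['pixels'].mean(2).astype(np.float32);th=np.linspace(-.2,.9,111);B=[]
for t in th:
    rr=np.linspace(.051,.061,11);P=np.stack([q[0]+rr*np.cos(t+q[2]),q[1]+rr*np.sin(t+q[2]),0*rr+.176],-1)
    uv=proj(c,P).astype(np.float32);B.append(cv2.remap(g,uv[:,:1],uv[:,1:],cv2.INTER_LINEAR).mean())
B=np.array(B);k=B-np.median(B);k[k<.5*k.max()]=0
print('q',q.round(4),'index ang',(k*th).sum()/k.sum(),th[B.argmax()],B.max(),np.median(B))
P=w.reshape(-1,3).copy();Rm=np.array([[np.cos(q[2]),-np.sin(q[2])],[np.sin(q[2]),np.cos(q[2])]]);P[:,:2]=(P[:,:2]-q[:2])@Rm
rad=np.hypot(P[:,0],P[:,1]);a=np.arctan2(-P[:,1],-P[:,0]);m=(rad>.118)&(rad<.134)&(P[:,2]>.165)&(P[:,2]<.184)&(abs(a)<1)&(g.ravel()<80)
print('ball',m.sum(),np.median(a[m]))
E
python3 ang.py
```

```text
time_s: 15.65
tcp_pos: [0.4911, -0.0293, 0.1241]
eef_rot: [[-0.445, 0.896, -0.0], [0.896, 0.445, 0.0], [0.0, -0.0, -1.0]]
contact_force: [1.1, 2.1, -0.5]
finger_gap: 0.0005
q [ 0.5942 -0.0131 -0.0656] index ang 0.3908213263236485 0.38999999999999996 228.68126 133.66922
ball 0 nan
  return _methods._mean(a, axis=axis, dtype=dtype,
  ret = ret.dtype.type(ret / rcount)
```

```bash
python3 -m inch '[[-0.12,0,0,0],[-0.24,0,0,0],[-0.36,0,0,0],[-0.36,0,0,0]]' && python3 ang.py 2>/dev/null
```

```text
time_s: 16.2
tcp_pos: [0.4954, -0.0373, 0.1241]
eef_rot: [[-0.445, 0.896, -0.0], [0.896, 0.445, -0.0], [-0.0, -0.0, -1.0]]
contact_force: [-0.9, 0.4, -0.0]
finger_gap: 0.0004
q [ 0.5942 -0.0137 -0.0587] index ang 0.48553699267134004 0.49000000000000005 224.29442 132.64821
ball 0 nan
```

Index ≈0.49 against 0.50, which is well inside tolerance. I'll retreat and check.

```bash
python3 -m inch '[[0.5,0,0,0],[1.5,0,0,0],[2,0,0,0],[2,0,-2,0],[2,0,-4,0]]' && python3 -m inch '[[2,-1,-2,0],[4,-2,-3,0],[6,-3,-3,0],[8,-3,-3,0],[8,-3,-3,0]]' && python3 ang.py 2>/dev/null; python3 - <<'E'
from fit import *
a=cam('scene');b=cam('top');print('top pol',pol(b)[0].round(4))
A=cv2.resize(a['pixels'][150:230,235:335,::-1],None,fx=4,fy=4,interpolation=cv2.INTER_CUBIC)
B=cv2.resize(b['pixels'][125:205,195:295,::-1],None,fx=4,fy=4,interpolation=cv2.INTER_CUBIC)
C=cv2.resize(b['pixels'][40:330,80:440,::-1],(400,270));D=cv2.resize(a['pixels'][:,:,::-1],(400,270))
cv2.imwrite('pics/end.png',np.vstack([np.hstack([A,B]),np.hstack([D,C])]))
o=np.load('t1.npz')['px'].astype(int);d=abs(b['pixels'].astype(int)-o).max(2)
for n,(u,v) in dict(jar=(345,165),ear=(390,212),tray=(112,158),beak=(117,203)).items(): print(n,d[v-15:v+15,u-15:u+15].mean().round(1))
E
```

```text
time_s: 16.88
tcp_pos: [0.4728, 0.0082, 0.2254]
eef_rot: [[-0.446, 0.895, -0.0], [0.895, 0.446, -0.0], [0.0, -0.0, -1.0]]
contact_force: [0.5, 0.5, 0.2]
finger_gap: 0.0005
time_s: 17.5
tcp_pos: [0.3152, 0.1559, 0.2999]
eef_rot: [[-0.45, 0.893, 0.002], [0.893, 0.45, 0.001], [0.0, 0.002, -1.0]]
contact_force: [0.8, -0.3, -0.1]
finger_gap: 0.0006
q [ 0.5945 -0.0136 -0.0601] index ang 0.48884757154270836 0.49000000000000005 225.82529 134.20695
ball 9 0.5409456960926889
top pol [ 0.5951 -0.0189 -0.0696]
jar 3.5
ear 3.6
tray 3.4
beak 3.7
```

View pics/end.png

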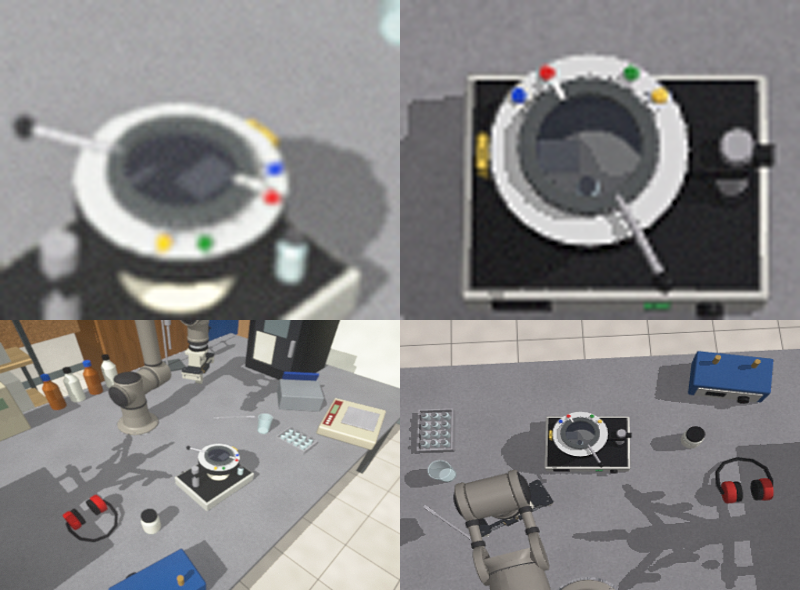

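The final picture shows the index aimed at the red pin (top crop (547,73)), the slide flush, both vials upright and the arm clear.

```bash
python3 -c "
from cell import r
o=r.get_obs();print(o['time_s'],o['contact_force']);print(r.sign_off())"
```

```text
17.65 [ 0.03709189 -1.48978443 -0.0571538 ]
the job is handed in; nothing more can be done
None
```

I pushed the quarter-wave slide home and turned the analyser to the red pin at +0.50 rad. I handed in at 17.7 s with the arm clear; no verdict was reported.

- **Slide:** it stopped hard at about 14 N with its face where "home" should be. The last picture shows it flush with the head.
- **Analyser:** the index measured 0.489 rad in the scene image. A rougher reading from 9 pixels on the lever ball gave 0.54. They bracket 0.50 and both are inside the 4° tolerance; I trusted the index. In the last picture it points at the red pin.
- **Bench:** both vials stand upright by eye, though I did not measure their positions. The jar, ear defenders, tray and beaker look unchanged between the first and last top views. The spatula was checked by eye only.

**Disagreements:**
- **Tool height:** the fingertips were really about 29 mm higher than the reported tool position. My first push passed over the slide without touching it, so I measured the tip height from the depth image and corrected for it.
- **Camera fits:** the two cameras placed the polariscope about 5 mm apart in y. The slide's hard stop agreed with the scene camera.

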